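Feed a nylon block from the magazine and hold it up level

ROBOT

A 6-joint arm with a two-finger parallel gripper is mounted at the origin on a cart in front of the work surface, level with it; the furniture and walls round the work are solid. World frame = base frame: x ahead of the robot, y to its left, z up, the work surface at z = 0. Lengths are in mm, angles in degrees, forces in N, time in s.
With the tool pointing down it reaches from about 275 to 825 mm from the base axis. Payload 5.2 kg.
Tool frame: the origin (TCP) lies at the very end of the fingers, on their centre line; the grasp point (between the pads) lies 19 mm behind it; z points along the fingers, y is the direction in which the jaws open and shut (so a half turn about z gives the same grasp; the last joint's range is limited). The gripper opens to 93 mm and grips with 3 to 60 N. Pads are 15 mm wide; open, the fingers measure 128 mm over their backs; the gripper's body (75 mm by 188 mm) begins 65 mm behind the grasp point.
Start: joints at [-81.406, 14.817, 87.949, -0, 77.235, -11.62], TCP at [190.06, -516.122, 178.853] pointing down, gripper open.
Joint ranges: [-179.93, 179.93], [-52.35, 119.4], [10.71, 147.94], [-69.91, 249.91], [12.55, 155.21], [-178.61, 178.61]. Speed limits (degrees/s): [147.25, 147.25, 180, 180, 180, 180].

INTERFACE

Orientations are given as a 3x3 rotation matrix whose columns are the frame's x, y, z axes.
In Python, from bench import ctrl, camera gives the robot as it stands. The module is installed in compiled form; this text tells all that it offers.
- The arm moves only by the tool apply_moves, never from a script. Its argument "rows" is a list of rows, each a list of 7 numbers: the closure in counts, from 0 (fully open) to 255 (shut), then the shift along the world's x, y, z in m, then the turn, a rotation vector about the world's x, y, z in degrees. A call has 1 to 12 rows; each row shifts and turns the commanded pose from where the row before left it; what a row does not reach is not made up. A row lasts 1/8 s, in which the tool goes at most 62.5 mm and 10.7 degrees, less where a joint would pass 70% of its speed; a pose out of reach is approached as far as the arm can. A call with a gripper value outside its range is refused whole. The fingers move at their own pace and stop on an object; "force" is the grip in N (left out, the last holds). Time passes only in rows, so rows that do not move let the fingers close. It gives the time, the measured TCP pose, the force and the opening at its end, in the units of the state.
- ctrl.get_state(): the state, without advancing time (a new reading comes with each control period).
- camera(name): name is "scene" or "top" or "wrist"; returns a dict with "frame" (480x640x3 uint8, red, green, blue), "K" (3x3 intrinsics, pixels), "k1" (the pictures are not rectified: a ray, as slopes to the right and down, at radius r is drawn at 1 + k1 r^2 times it, then the intrinsics apply), "rvec" (rotation vector, rad) and "tvec" (3), from world to camera coordinates, as OpenCV has them; the wrist camera has in their place "mount" (4x4, takes a point from camera to tool coordinates, whose origin is the TCP and whose axes are the flange's). Camera axes: x right, y down, z forward; pixel columns grow to the right and rows downward; lengths in mm; the calibration is good to about 2 mm. A picture is of the moment at which its call begins: read the wrist's pose just before it. There is no depth.
- ctrl.finish_job(): hands the job in, once; it reports no verdict.
The state is a dict: "t": time; "qpos": joint angles; "dq": joint speeds; "joint_efforts": joint torques, N m; "ee_pos": TCP position; "orientation": TCP orientation; "ft_force": force on the tool from outside, world axes, zero at the start; "moment": the same for the moment, N m; "width": finger opening in mm.
Only numpy, scipy, OpenCV 4.12 (cv2) and the standard library are available. Lean on these libraries where they do the work, as an engineer would, in place of code of your own. Each camera call takes 0.05 s, during which the arm holds its last target.

TASK

Feed the white nylon block out of the small magazine feeder: pull its red slide knob all the way out, so that the block drops onto the bed, then push the knob fully home, so that the slide shoves the block out onto the narrow ledge. Then lift the block straight up off the ledge and hold it about 20 cm above the trolley top, upright and level with its steel bush on top, still for at least two seconds, and finish while still holding it there. Leave the brown slide block, the steel block with a stub and the loose bolt where they lie.

Things in the scene. Friction and masses are not known exactly. Their poses are not given: they have to be found in the camera images.
- feeder: Blue and steel magazine feeder, screwed to the trolley top. Origin on the trolley top under the middle of its magazine; x axis: the way blocks are pushed out (from red knob to ledge), z up. Foot plate x -85 to 18 mm, y -42 to 42 mm, 10 mm high; bed top at z 24 mm. Two 40 mm high slide guides run from the magazine to x -85 mm.
- hopper (a point): Centre of the open top of the magazine well, 68 mm above the trolley top. Steel walls, outside 36 mm along x, 64 mm along y; opening 27.6 x 53.6 mm, too tight for fingers beside the block. Axes as the feeder's.
- knob_grip (a point): Centre of the red turned knob, 28 mm diameter, 26 mm long along the feeder's x, on a thin stem; 33.5 mm above the trolley top, at feeder x = -117 mm when home, -179 mm when out. It moves with the slide. Free on both sides, so it can be pinched across from above. Axes as the feeder's.
- knob (a joint): How far knob and slide are pulled out along the feeder's -x, m: 0 fully home, 0.062 fully out at its stop. A ball catch at each end takes about 9 N to pass; about 2 N between. It stays where left. Fully out, the 10 mm thick slide is clear of the block, which drops 10 mm to the bed; pushing home then shoves it out under the front gate.
- pickup (a point): Point on top of the pick-up ledge, 24 mm above the trolley top, feeder x = 57 mm: under the block's centre once it is fed. The ledge, feeder x 18 to 80 mm, is only 36 mm wide (y), so both ends of the 50 mm block overhang it by 7 mm and fingers can reach down beside them. Its end (x 75 to 80 mm) has a 4 mm lip. Axes as the feeder's.
- block_center (a point): Centre (half-way up the 20 mm body) of the white nylon block, 24 mm along its x, 50 mm along y, 20 mm high, about 60 g; a bush stands 4 mm proud of its top near one end, and its z points out of that face. At the start it lies in the magazine on the slide, x along the feeder's x, centre 44.5 mm above the trolley top; on bed or ledge 34 mm.
- block: The same nylon block; origin at the centre of its underside.
- slide_stop: Loose brown slide block with a black knob and a grey nose, 87 x 58 x 22 mm, lying flat; origin at the centre of its underside. Leave it alone.
- stub_plate: Loose steel block 34 x 82 x 18 mm with an upright round stub, 57 mm high in all; origin at the centre of its underside. Leave it alone.
- bolt: Loose steel hex bolt lying down, 20 x 57 x 16 mm; origin at the centre of its underside. Leave it alone.
Things that resemble listed ones, but are neither listed nor needed, are in the scene too. Of the things that look like the feeder, the larger one is meant.

How it is judged (in metres and radians):
On the way, in this order (a step that is already met when the one before it is completed fails the run):
1. the knob is pulled fully out and the block has dropped onto the bed (value of joint knob above 0.057 m and z of block_center in the frame of feeder below 0.038 m and x of block_center in the frame of feeder below 0.014 m), for 0.1 s.
2. the knob is pushed fully home and the block stands on the ledge (value of joint knob below 0.004 m and z of block_center in the frame of feeder between 0.03 and 0.038 m and horizontal distance between block_center and pickup below 0.012 m and angle between block_center's own z axis and vertical below 0.15 rad), for 0.2 s.
3. the block is held 15 to 30 cm up, level and still, for two seconds (height (world z) of block_center between 0.15 and 0.3 m and angle between block_center's own z axis and vertical below 0.15 rad and linear speed of block below 0.02 m/s and angular speed of block below 0.15 rad/s and contact force between the fingers and block above 1 N and contact force between feeder and block below 0.05 N and value of joint knob below 0.004 m), for 2 s.
At the end, for the whole second after the job is handed in: The knob is home (within 4 mm) and the block is held by the fingers, touching nothing of the feeder, its centre 15 to 30 cm above the trolley top, its bush side up and level within 0.15 rad, still (under 2 cm/s and 0.15 rad/s) (all of step 3); the arm keeps its last pose, push and grip.
It fails at once if the brown slide block is pushed more than 25 mm (distance of slide_stop from where it was at the start of the episode above 0.025 m).
It fails at once if the steel block with the stub is pushed more than 25 mm (distance of stub_plate from where it was at the start of the episode above 0.025 m).
It fails at once if the hex bolt is pushed more than 25 mm (distance of bolt from where it was at the start of the episode above 0.025 m).
It also fails if it takes over 59 s, if anything falls off the work surface, if the arm or the gripper's body presses on something with over 40 N, if the wrist force passes 120 N, or if a joint passes its speed limit or range.

## Working session

There is one attempt and no reset: what is moved stays moved. The work goes in short steps, Python scripts to look and compute and a tool call to move; the robot and the scene stay as the last step left them, time stands still between calls to the robot, and variables do not carry over. Pictures are saved under pics/ and viewed, and the job is handed in when it is done.

Besides the shell and the picture viewer there is one more tool, called after ">>>" as a command line: name --pt "numbers of a row" for each row, then --argument value for the rest. apply_moves: Moves the arm, as the interface text tells. Its arguments: {"type":"object","properties":{"rows":{"type":"array"},"force":{"type":"number"}},"required":["rows"]}

```bash
mkdir -p pics; ls; cat > h.py <<'E'
import numpy as np, cv2
from bench import ctrl, camera
def cam(name):
    st=ctrl.get_state(); c=camera(name)
    if 'mount' in c:
        M=np.array(c['mount'],float); T=np.eye(4); T[:3,:3]=np.array(st['orientation']).reshape(3,3); T[:3,3]=st['ee_pos']
        W=T@M; c['R']=W[:3,:3]; c['o']=W[:3,3]
    else:
        R=cv2.Rodrigues(np.array(c['rvec'],float))[0]; c['R']=R.T; c['o']=-R.T@np.array(c['tvec'],float).ravel()
    return c
def D(c): return np.array([float(c['k1']),0,0,0])
def ray(c,uv):
    p=cv2.undistortPoints(np.array([[uv]],float),np.array(c['K'],float),D(c)).ravel()
    d=c['R']@np.array([p[0],p[1],1.]); return d/np.linalg.norm(d)
def onz(c,uv,z):
    d=ray(c,uv); return c['o']+d*(z-c['o'][2])/d[2]
def tri(pairs):
    A=np.zeros((3,3));b=np.zeros(3)
    for c,uv in pairs:
        d=ray(c,uv);P=np.eye(3)-np.outer(d,d);A+=P;b+=P@c['o']
    X=np.linalg.solve(A,b)
    return X,[np.linalg.norm((np.eye(3)-np.outer(ray(c,uv),ray(c,uv)))@(X-c['o'])) for c,uv in pairs]
def proj(c,X):
    R=c['R'].T; return cv2.projectPoints(np.array([X],float),cv2.Rodrigues(R)[0],-R@c['o'],np.array(c['K'],float),D(c))[0].ravel()
def save(c,n): cv2.imwrite('pics/'+n+'.png',cv2.cvtColor(c['frame'],cv2.COLOR_RGB2BGR))
def crop(c,n,u0,v0,u1,v1,s): cv2.imwrite('pics/'+n+'.png',cv2.resize(cv2.cvtColor(c['frame'],cv2.COLOR_RGB2BGR)[v0:v1,u0:u1],None,fx=s,fy=s,interpolation=cv2.INTER_CUBIC))
E
python3 - <<'E'
from h import *
import pickle
for n in('scene','top','wrist'):
    c=cam(n); save(c,n+'0'); print(n,c['o'].round(),c['R'][:,2].round(2),np.array(c['K']).round().tolist(),c['k1']); pickle.dump(c,open(n+'0.pkl','wb'))
s=ctrl.get_state();print(s)
E
```

```text
pics
scene [-391. -906.  624.] [ 0.64  0.65 -0.41] [[551.0, 0.0, 310.0], [0.0, 551.0, 240.0], [0.0, 0.0, 1.0]] -0.10551646057537113
top [ 351.  -53. 1442.] [ 0.09 -0.   -1.  ] [[621.0, 0.0, 328.0], [0.0, 621.0, 239.0], [0.0, 0.0, 1.0]] -0.19113796232485453
wrist [ 255. -492.  384.] [-0.23 -0.09 -0.97] [[372.0, 0.0, 319.0], [0.0, 372.0, 243.0], [0.0, 0.0, 1.0]] -0.057399392789291605
{'t': 0.15, 'qpos': array([-8.14053502e+01,  1.48509345e+01,  8.79956486e+01, -1.58709542e-03,
        7.72334170e+01, -1.16223331e+01]), 'dq': array([-2.36858594e-02, -6.54077875e-05, -1.95503260e-01, -2.30954572e-03,
        1.96025633e-02, -2.00089193e-02]), 'joint_efforts': array([ 2.28174351e-03, -4.37644064e+01, -2.84234351e+01,  7.19816051e-02,
        3.79566487e-02, -9.93977073e-05]), 'ee_pos': array([ 189.98348669, -515.6549042 ,  178.20399103]), 'orientation': array([[ 9.38388541e-01,  3.45581959e-01, -2.35373880e-04],
       [ 3.45581945e-01, -9.38387566e-01,  1.37654786e-03],
       [ 2.54838184e-04, -1.37307770e-03, -9.99999025e-01]]), 'ft_force': array([-0.40963075,  0.01380819,  0.29189215]), 'moment': array([ 0.03831905, -0.00868533,  0.01847551]), 'width': 93.31287619929029}
```

View pics/scene0.png

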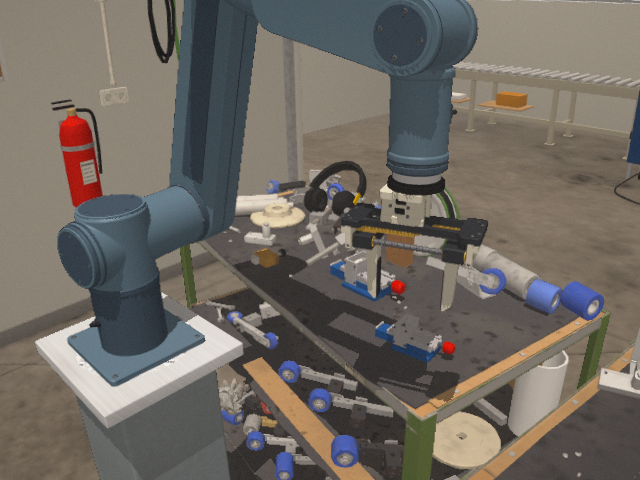

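View pics/top0.png

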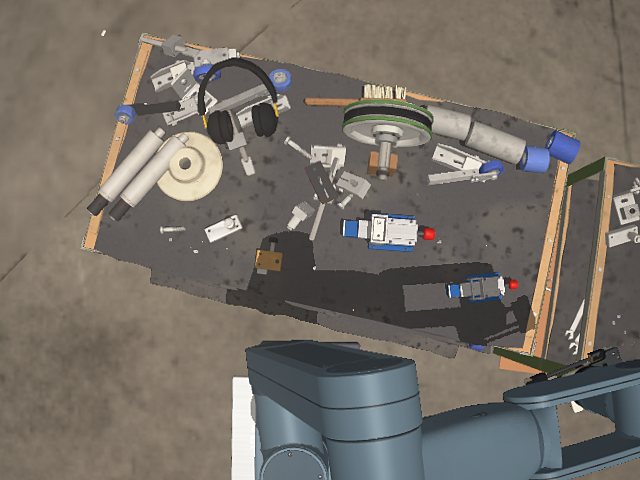

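View pics/wrist0.png

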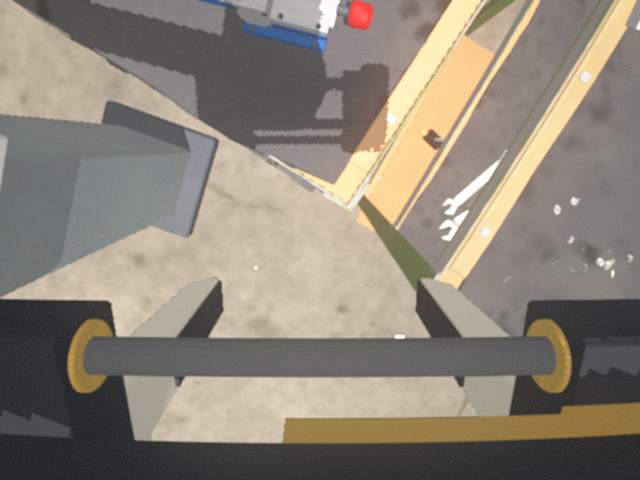

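Candidates for the feeder in the top view: A at (385,230), knob (429,233), and B at (482,287), knob (513,285). A looks larger, so I'll enlarge both and measure them.

```bash
python3 - <<'E'
from h import *
import pickle
t=pickle.load(open('top0.pkl','rb'));s=pickle.load(open('scene0.pkl','rb'))
crop(t,'topA',325,190,535,310,3.8); crop(s,'sceneA',310,240,480,370,4.6)
for c,n in((t,'top'),(s,'scene')):
    hsv=cv2.cvtColor(c['frame'],cv2.COLOR_RGB2HSV)
    m=((hsv[...,0]<6)|(hsv[...,0]>174))&(hsv[...,1]>170)&(hsv[...,2]>90)
    k,l,st,ce=cv2.connectedComponentsWithStats(m.astype(np.uint8))
    for i in range(1,k):
        if 25<st[i,4]<600: print(n,'red',st[i],ce[i].round(1),onz(c,ce[i],33.5).round(1))
    m=(hsv[...,0]>100)&(hsv[...,0]<118)&(hsv[...,1]>150)
    k,l,st,ce=cv2.connectedComponentsWithStats(m.astype(np.uint8))
    for i in range(1,k):
        if 25<st[i,4]<3000: print(n,'blue',st[i],ce[i].round(1),onz(c,ce[i],10).round(1))
E
```

```text
top red [423 228  12  12 123] [428.6 233.7] [ 488.8 -288.2   33.5]
top red [509 280   9   9  71] [512.9 284. ] [ 376.4 -486.7   33.5]
top blue [388 214  20   5  63] [397.7 216.4] [ 530.1 -219.3   10. ]
top blue [345 221  13  16 191] [350.7 228.5] [ 499.5 -110.3   10. ]
top blue [374 245  38   7 171] [393.7 247.5] [ 457.4 -210.8   10. ]
top blue [471 272  28   6  73] [485.4 274.8] [ 397.4 -427.3   10. ]
top blue [450 284  10  13 109] [454.7 290.2] [ 360.6 -354.4   10. ]
top blue [474 297  23   5  48] [486.6 299.1] [ 340.8 -430.5   10. ]
scene red [391 280  15  14 151] [397.6 286.6] [ 486.7 -285.3   33.5]
scene red [442 342  13  12 124] [448.2 347.6] [ 363.1 -491.5   33.5]
scene blue [331 262  13  17 129] [337.3 270.1] [ 490.4 -102.9   10. ]
scene blue [342 281  49  20 263] [364.  289.7] [ 459.1 -212.9   10. ]
scene blue [375 323  18  19 169] [383.2 332.2] [ 352.1 -351.3   10. ]
scene blue [392 344  48  18 278] [415.4 351.8] [ 340.6 -436.5   10. ]
```

View pics/topA.png

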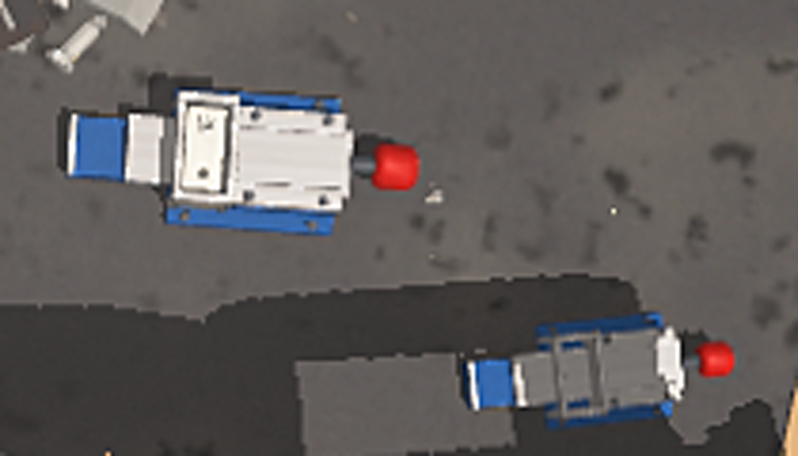

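View pics/sceneA.png

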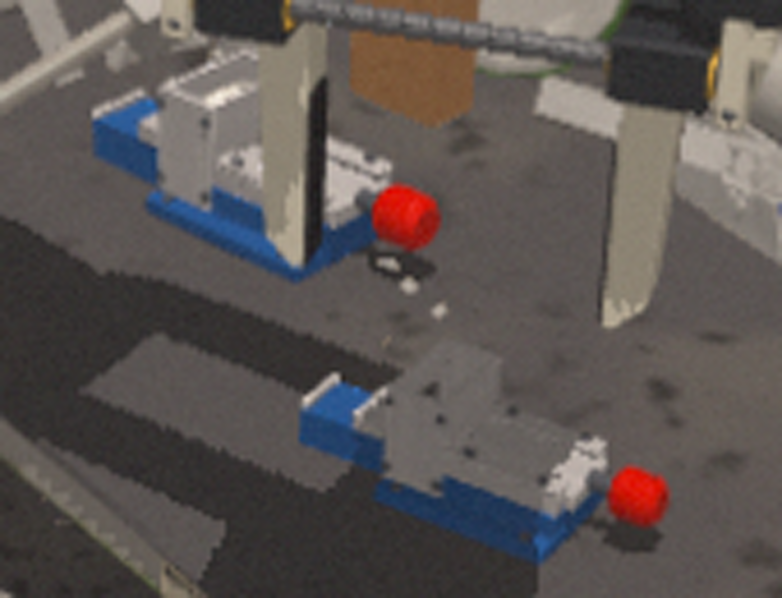

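```bash
python3 - <<'E'
from h import *
import pickle
t=pickle.load(open('top0.pkl','rb'));s=pickle.load(open('scene0.pkl','rb'));w=pickle.load(open('wrist0.pkl','rb'))
print(np.array(w['mount']).round(2))
print('knob',tri([(t,(428.6,233.7)),(s,(397.6,286.6))]))
print('B',tri([(t,(512.9,284)),(s,(448.2,347.6))]))
for n,uv in dict(brown=(268,260),plate=(224,228),bolt=(172,230),other=(300,215),wheel=(387,125)).items(): print(n,onz(t,uv,20).round())
# A corners in crop /3.8+offset
for n,(u,v),z in [('mag1',(178,90),68),('mag2',(242,97),68),('mag3',(232,210),68),('mag4',(172,200),68),('ledgeTL',(72,114),24),('ledgeBL',(66,177),24)]:
    print(n,onz(t,(325+u/3.8,190+v/3.8),z).round(1))
E
```

```text
[[   0.     -0.97   -0.25   68.97]
 [   1.      0.      0.      0.24]
 [  -0.     -0.25    0.97 -205.46]
 [   0.      0.      0.      1.  ]]
knob (array([ 487.56816004, -286.77120787,   33.91415377]), [np.float64(1.7625095508175908), np.float64(1.7625095508177016)])
B (array([ 375.15067033, -487.28879679,   25.57336443]), [np.float64(2.1447273747135474), np.float64(2.1447273747136175)])
brown [422.  79.  20.]
plate [494. 183.  20.]
bolt [487. 305.  20.]
other [527.   8.  20.]
wheel [ 745. -192.   20.]
mag1 [ 527.7 -154.6   68. ]
mag2 [ 524.3 -192.4   68. ]
mag3 [ 457.6 -187.2   68. ]
mag4 [ 462.8 -152.    68. ]
ledgeTL [517.4 -93.9  24. ]
ledgeBL [479.  -90.9  24. ]
```

>>> apply_moves --pt "0 0.033 0.025 0.008 0 0 7.3" --pt "0 0.033 0.025 0.008 0 0 7.3" --pt "0 0.033 0.025 0.008 0 0 7.3" --pt "0 0.033 0.025 0.008 0 0 7.3" --pt "0 0.033 0.025 0.008 0 0 7.3" --pt "0 0.033 0.025 0.008 0 0 7.3" --pt "0 0.033 0.025 0.008 0 0 7.3" --pt "0 0.033 0.025 0.008 0 0 7.3" --pt "0 0.033 0.025 0.008 0 0 7.3" --pt "0 0 0 0 0 0 0"

```text
t: 1.4
ee_pos: [488.9, -289.3, 251.0]
orientation: [[0.067, 0.998, 0.001], [0.998, -0.067, 0.0], [0.0, 0.001, -1.0]]
ft_force: [-0.4, -0.0, 0.0]
width: 92.9
```

```bash
python3 - <<'E'
from h import *
import pickle
c=cam('wrist');save(c,'w1');pickle.dump(c,open('w1.pkl','wb'))
t=cam('top');save(t,'top1');s=cam('scene');save(s,'s1')
E
```

```text
(no output)
```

View pics/w1.png

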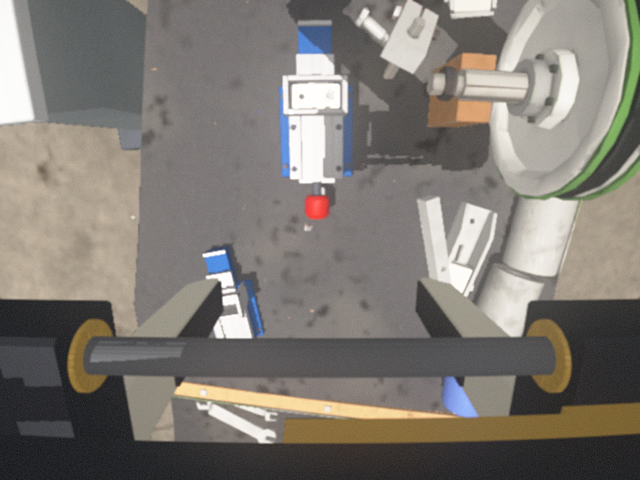

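The wrist view shows feeder A running from ledge (315,40) to knob (317,207), in line with the tool. The red knob stands free on both sides. B, the smaller one with the empty magazine, is at (230,290). I'll enlarge A to measure its axis.

```bash
python3 - <<'E'
from h import *
import pickle
c=pickle.load(open('w1.pkl','rb'));crop(c,'w1c',250,10,390,230,2.7)
hsv=cv2.cvtColor(c['frame'],cv2.COLOR_RGB2HSV)
m=((hsv[...,0]<6)|(hsv[...,0]>174))&(hsv[...,1]>170)&(hsv[...,2]>90)
k,l,st,ce=cv2.connectedComponentsWithStats(m.astype(np.uint8))
t=pickle.load(open('top0.pkl','rb'));s=pickle.load(open('scene0.pkl','rb'))
for i in range(1,k):
    if 100<st[i,4]<2000:
        print(st[i],ce[i],onz(c,ce[i],33.5),tri([(c,ce[i]),(s,(397.6,286.6))]),tri([(t,(428.6,233.7)),(c,ce[i]),(s,(397.6,286.6))]))
E
```

```text
[306 197  22  22 367] [316.28337875 207.19891008] [ 486.42814665 -287.33785757   33.5       ] (array([ 485.99445954, -286.6487725 ,   34.25694802]), [np.float64(0.7196349852603691), np.float64(0.719634985260472)]) (array([ 487.01304119, -287.01389402,   34.29184489]), [np.float64(1.9634370972616648), np.float64(0.6039555524341866), np.float64(1.6542905677335489)])
```

View pics/w1c.png

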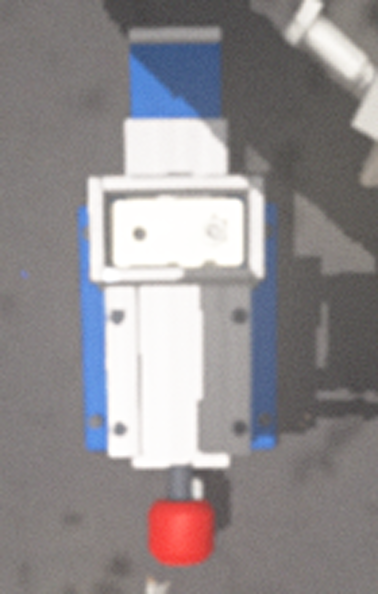

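```bash
python3 - <<'E'
from h import *
import pickle
c=pickle.load(open('w1.pkl','rb'))
P=lambda u,v,z: onz(c,(250+u/2.7,10+v/2.7),z).round(1)
for n,a in dict(lipL=(130,30,28),lipR=(220,30,28),magTL=(88,180,68),magTR=(263,180,68),magBL=(92,282,68),magBR=(263,282,68),footL=(86,447,10),footR=(275,447,10)).items(): print(n,P(*a))
E
```

```text
lipL [480.6 -89.8  28. ]
lipR [515.5 -92.1  28. ]
magTL [ 462.8 -151.2   68. ]
magTR [ 526.  -155.3   68. ]
magBL [ 461.3 -186.7   68. ]
magBR [ 524.2 -190.8   68. ]
footL [ 447.8 -250.6   10. ]
footR [ 530.7 -256.    10. ]
```

The edges agree on a 3.7° yaw: feeder x = (0.064, 0.998) and the tool is aligned with it. The magazine centre is (493.6,-171), the knob (486.2,-287.5,34) and the pickup about (497.3,-114). The distances match the text (117 mm and 57 mm). I'll go down onto the knob.

>>> apply_moves --pt "0 -0.0026 0.0013 -0.055 0 0 0" --pt "0 0 0 -0.055 0 0 0" --pt "0 0 0 -0.055 0 0 0" --pt "0 0 0 -0.05 0 0 0" --pt "0 0 0 -0.02 0 0 0" --pt "0 0 0 0 0 0 0" --force 40

```text
t: 2.3
ee_pos: [482.0, -289.6, 13.9]
orientation: [[0.074, 0.997, -0.004], [0.997, -0.074, 0.003], [0.003, -0.004, -1.0]]
ft_force: [0.4, 0.3, 0.9]
width: 92.9
```

>>> apply_moves --pt "255 0 0 0 0 0 0" --pt "255 0 0 0 0 0 0" --pt "255 0 0 0 0 0 0" --pt "255 0 0 0 0 0 0" --pt "255 0 0 0 0 0 0" --pt "255 0 0 0 0 0 0" --force 40

```text
t: 3.05
ee_pos: [484.5, -289.8, 15.9]
orientation: [[0.071, 0.997, 0.0], [0.997, -0.071, -0.0], [-0.0, 0.0, -1.0]]
ft_force: [-0.3, -0.6, -0.2]
width: 37.7
```

>>> apply_moves --pt "255 0.001 0 0 0 0 0" --pt "255 0 0 0 0 0 0" --pt "255 0 0 0 0 0 0" --pt "255 0 0 0 0 0 0" --force 40

```text
t: 3.55
ee_pos: [485.4, -289.8, 15.8]
orientation: [[0.071, 0.997, -0.0], [0.997, -0.071, 0.0], [0.0, -0.0, -1.0]]
ft_force: [-1.0, 0.7, 0.1]
width: 1.1
```

The fingers shut to 1 mm, so they don't hold the knob. I'll look before doing anything else.

```bash
python3 - <<'E'
from h import *
c=cam('wrist');save(c,'w2')
s=cam('scene');crop(s,'s2',300,200,480,335,4.4)
t=cam('top');crop(t,'t2',325,190,535,310,3.8)
E
```

```text
(no output)
```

View pics/w2.png

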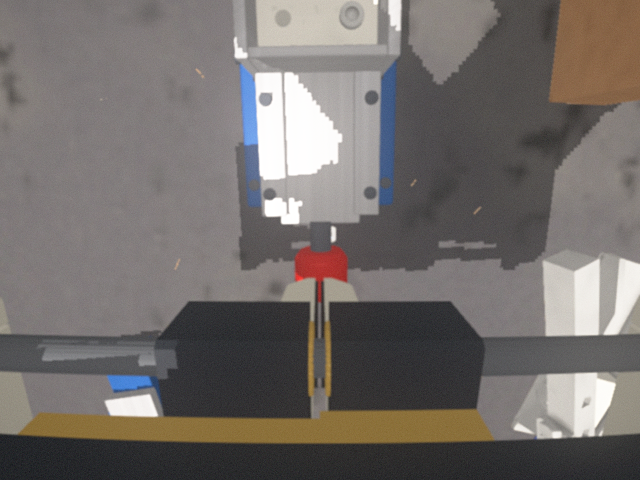

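View pics/s2.png

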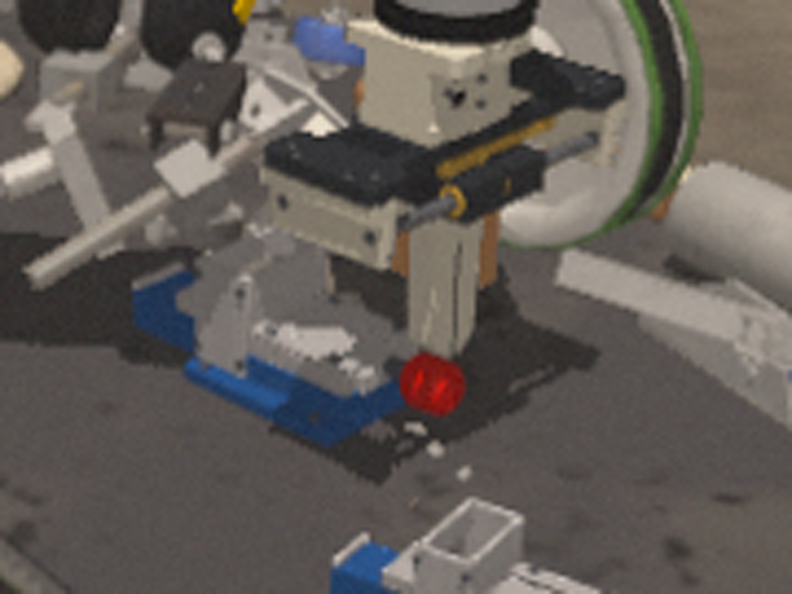

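View pics/t2.png

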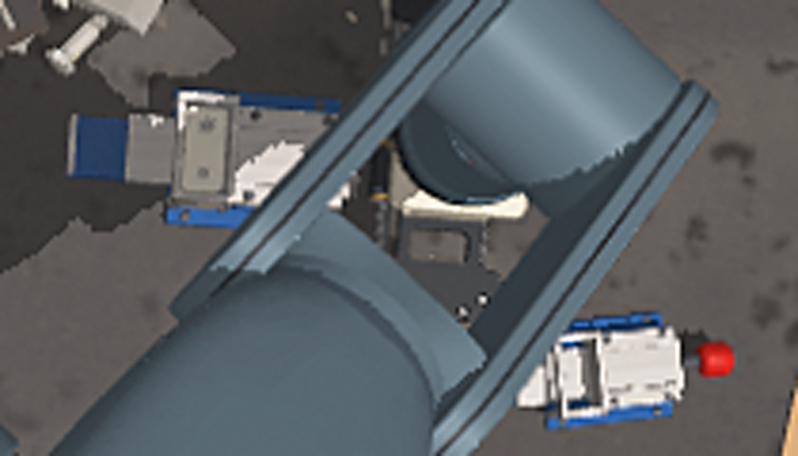

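```bash
python3 - <<'E'
from h import *
s=cam('scene');st=ctrl.get_state()
print(st['ee_pos'],st['width'],st['qpos'].round(1),st['ft_force'].round(1))
for z in(0,10,20,30,50): print(z,(proj(s,np.array(st['ee_pos'])+[0,0,z])-[300,200])*4.4)
hsv=cv2.cvtColor(s['frame'],cv2.COLOR_RGB2HSV)
m=((hsv[...,0]<6)|(hsv[...,0]>174))&(hsv[...,1]>170)&(hsv[...,2]>60)
k,l,stt,ce=cv2.connectedComponentsWithStats(m.astype(np.uint8))
for i in range(1,k):
    if 100<stt[i,4]<2000:print(stt[i],ce[i])
E
```

```text
[ 485.44981578 -289.80892542   15.87026421] 0.5189133577301421 [-42.1  25.4  97.5  -0.   57.1 -38.1] [ 0.4 -0.2 -0.5]
0 [433.75254018 415.56108279]
10 [434.62969382 398.11528539]
20 [435.50862328 380.54399984]
30 [436.38927551 362.84647189]
50 [438.15552556 327.06969818]
[ 60 115  33  32 811] [ 74.58199753 131.93588163]
[  63  148   39   59 1229] [ 80.53946298 176.18063466]
[391 280  15  14 152] [397.68421053 286.82894737]
[442 342  13  12 122] [448.27868852 347.50819672]
```

```bash
python3 - <<'E'
from h import *
c=cam('wrist');crop(c,'w2c',220,190,420,340,4)
f=np.array([.064,.998,0]);l=np.array([.998,-.064,0]);o=np.array([493.6,-171,0])
F=lambda x,y,z:o+x*f+y*l+np.array([0,0,z])
print('magBL/BR pred',proj(c,F(-18,-32,68)),proj(c,F(-18,32,68)))
print('foot',proj(c,F(-85,-42,10)),proj(c,F(-85,42,10)))
for x in(-104,-117,-130): print('knob top',x,proj(c,F(x,0,47.5)),proj(c,F(x,-14,33.5)),proj(c,F(x,14,33.5)))
e=np.array(ctrl.get_state()['ee_pos'])
print('tcp',proj(c,e),proj(c,e+[0,0,19]),proj(c,e+[0,0,40]))
E
```

```text
magBL/BR pred [234.61477643  61.69575839] [401.52267971  60.66909027]
foot [245.90662007 209.71954704] [392.20059286 208.8964107 ]
knob top -104 [319.25786417 260.26904723] [292.55087274 252.53936858] [345.93796255 252.24688464]
knob top -117 [319.40261028 285.2814512 ] [293.13353506 275.97448146] [345.62545414 275.69115175]
knob top -130 [319.54195118 309.36782697] [293.70800766 298.61252884] [345.31183621 298.33800883]
tcp [318.46059598 269.05248387] [318.40789578 280.40954165] [318.33710504 295.68280235]
```

View pics/w2c.png

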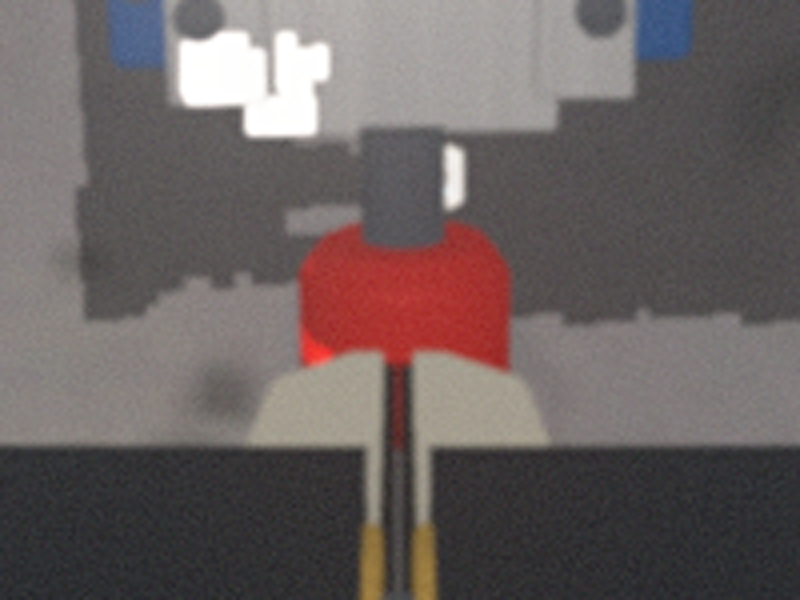

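The camera geometry agrees with the reported TCP (z 16 mm, on the knob). The knob at crop (400,300) and the closed fingers seem to overlap. A small tug will show whether there is contact.

>>> apply_moves --pt "255 0 -0.002 0 0 0 0" --pt "255 0 -0.002 0 0 0 0" --pt "255 0 0 0 0 0 0"

```text
t: 4.18
ee_pos: [485.5, -294.1, 15.8]
orientation: [[0.072, 0.997, 0.0], [0.997, -0.072, -0.0], [-0.0, 0.0, -1.0]]
ft_force: [-0.4, 0.3, 0.4]
width: 0.4
```

```bash
python3 - <<'E'
from h import *
c=cam('wrist');crop(c,'w3c',220,190,420,340,4)
st=ctrl.get_state();print(st['ee_pos'],st['width'],st['ft_force'],st['moment'])
E
```

```text
[ 485.44421426 -293.96350584   15.83936578] 0.3182825521101561 [ 0.24250462 -0.50426478 -0.49553641] [-0.05376153 -0.02755768  0.02009534]
```

View pics/w3c.png

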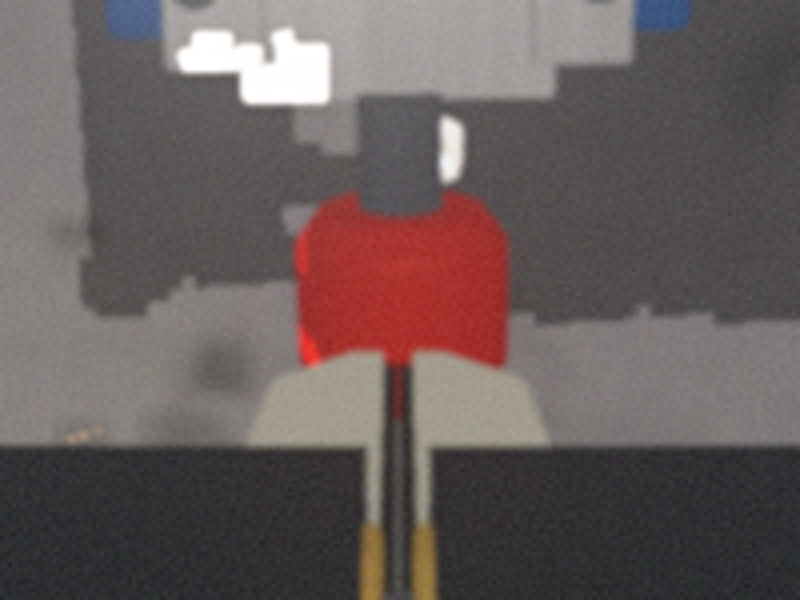

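There's no contact force, and red shows between the closed fingers: they slid along the knob as if it weren't solid there. I'll back out along -y, then push gently against the knob's end face to test for contact.

>>> apply_moves --pt "255 0 -0.015 0 0 0 0" --pt "255 0 -0.01 0 0 0 0" --pt "255 0 0 0 0 0 0" --pt "255 0 0 0 0 0 0"

```text
t: 4.72
ee_pos: [485.2, -318.8, 15.7]
orientation: [[0.072, 0.997, -0.0], [0.997, -0.072, 0.0], [0.0, -0.0, -1.0]]
ft_force: [-0.1, 0.3, -0.2]
width: 0.2
```

```bash
python3 - <<'E'
from h import *
c=cam('wrist');crop(c,'w4c',220,140,420,290,4)
s=cam('scene');crop(s,'s4',300,200,480,335,4.4)
st=ctrl.get_state();print(st['ee_pos'],st['width'],st['ft_force'],st['moment'])
E
```

```text
[ 485.29296945 -318.49406729   15.73103242] 0.8855518821541954 [-0.11943598 -0.19062658  0.22099234] [-0.03584475 -0.04218085 -0.04152686]
```

View pics/w4c.png

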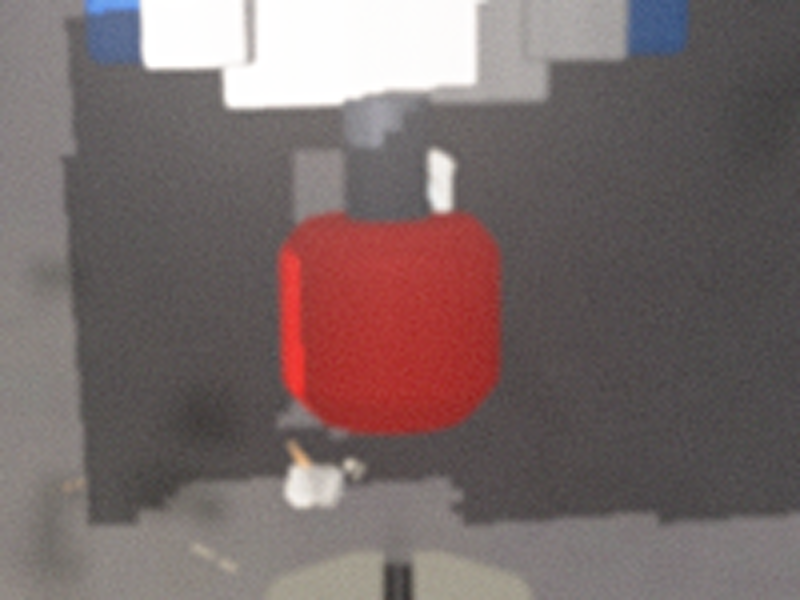

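View pics/s4.png

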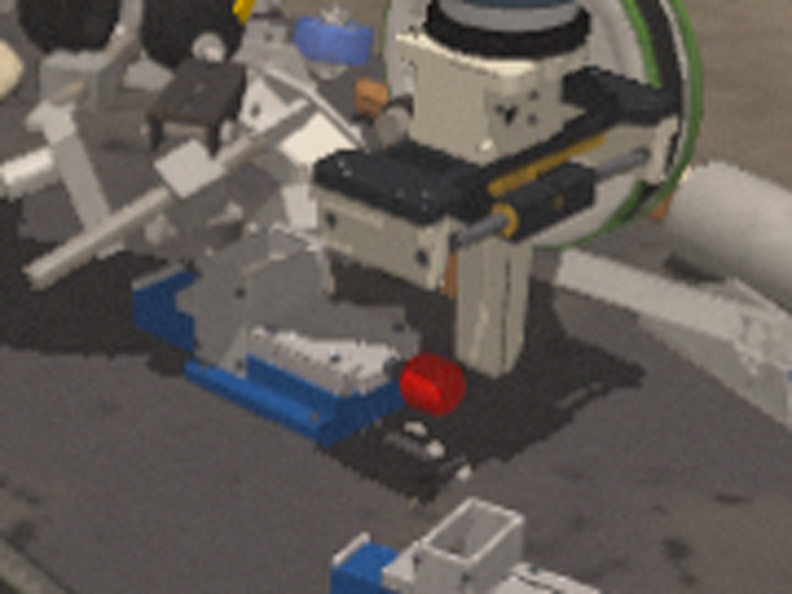

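```bash
python3 - <<'E'
from h import *
s=cam('scene');c=cam('wrist');e=np.array(ctrl.get_state()['ee_pos'])
for z in(0,10,20,30,40): print(z,(proj(s,e+[0,0,z])-[300,200])*4.4)
f=np.array([.064,.998,0]);l=np.array([.998,-.064,0]);o=np.array([493.6,-171,0])
F=lambda x,y,z:o+x*f+y*l+np.array([0,0,z])
g=lambda p:(proj(c,p)-[220,140])*4
print('foot',g(F(-85,-42,10)),g(F(-85,42,10)),'knob',g(F(-104,-14,33.5)),g(F(-130,14,33.5)),'tcp',g(e),g(e+[0,0,20]))
print(s['tvec'],ctrl.get_state()['ee_pos'])
E
```

```text
0 [480.70095656 434.90081264]
10 [481.76363645 417.26854819]
20 [482.82887499 399.50695081]
30 [483.8966138  381.61522018]
40 [484.96679202 363.59256115]
foot [80.66380849 75.79663365] [684.67108487  72.27216621] knob [271.17258205 232.73268394] [490.67742314 430.13695959] tcp [394.35864697 516.48146897] [394.14463968 564.5391512 ]
[-351.38057298  203.69786545 1094.13431471] [ 485.43761152 -318.47670432   15.84935524]
```

```bash
python3 - <<'E'
from h import *
import pickle
s=pickle.load(open('scene0.pkl','rb'));w=pickle.load(open('wrist0.pkl','rb'))
e=np.array([189.98,-515.65,178.2]);y=np.array([.3456,-.9384,0])
for d in(-47,47):
  for z in(0,20,33): print(d,z,proj(s,e+d*y+[0,0,z]),proj(w,e+d*y+[0,0,z]))
crop(s,'s0f',330,220,490,330,5)
crop(w,'w0f',120,250,520,450,2)
E
```

```text
-47 0 [376.93646777 317.34680394] [237.65417239 269.58604022]
-47 20 [377.31099572 305.89638835] [229.68426612 281.57665802]
-47 33 [377.5552332  298.32023835] [223.62587496 290.70282851]
47 0 [438.83760837 330.21562688] [399.16714338 269.8690165 ]
47 20 [439.91880428 318.4389904 ] [406.94043201 281.89200121]
47 33 [440.62724443 310.63942471] [412.84987185 291.04355943]
```

View pics/s0f.png

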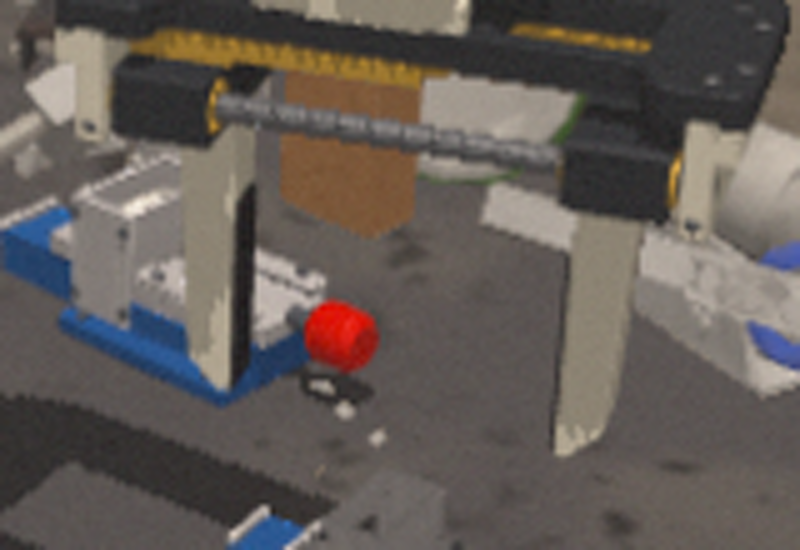

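The reported TCP lies about 33 mm past the visible fingertips. In the start scene view the tips are at (375,299) and (443,311). The TCP projects to (377,317) and (439,330), and TCP + 33 mm to (377.6,298) and (441,311). The closed-finger pictures give 33 mm too. So the fingers only closed just above the knob (tips at 49 mm, knob top at 47.5 mm) and nothing was touched. From here on I use true tip z = TCP z + 33.

>>> apply_moves --pt "0 0 0 0.02 0 0 0" --pt "0 0.002 0.015 0.0 0 0 0" --pt "0 0 0.015 0 0 0 0" --pt "0 0 0 0 0 0 0" --pt "0 0 0 0 0 0 0" --pt "0 0 0 0 0 0 0" --pt "0 0 0 0 0 0 0" --pt "0 0 0 0 0 0 0" --pt "0 0 0 0 0 0 0" --force 40

```text
t: 6.05
ee_pos: [487.4, -289.0, 35.8]
orientation: [[0.071, 0.997, -0.0], [0.997, -0.071, -0.0], [-0.0, -0.0, -1.0]]
ft_force: [-0.4, -0.6, 0.1]
width: 85.9
```

```bash
python3 - <<'E'
from h import *
c=cam('wrist');save(c,'w5')
s=cam('scene');crop(s,'s5',300,200,480,335,4.4)
e=np.array(ctrl.get_state()['ee_pos']);R=np.array(ctrl.get_state()['orientation']);W=ctrl.get_state()['width'];print(e,W)
for d in(-W/2,W/2):print((proj(s,e+R[:,1]*d+[0,0,33])-[300,200])*4.4,proj(c,e+R[:,1]*d+[0,0,33]))
E
```

```text
[ 487.40172944 -288.89610636   35.83543865] 91.6328495251265
[377.0155797  350.41033624] [226.04595216 289.76559146]
[498.62084421 290.53801771] [410.56388431 290.02564197]
```

View pics/s5.png

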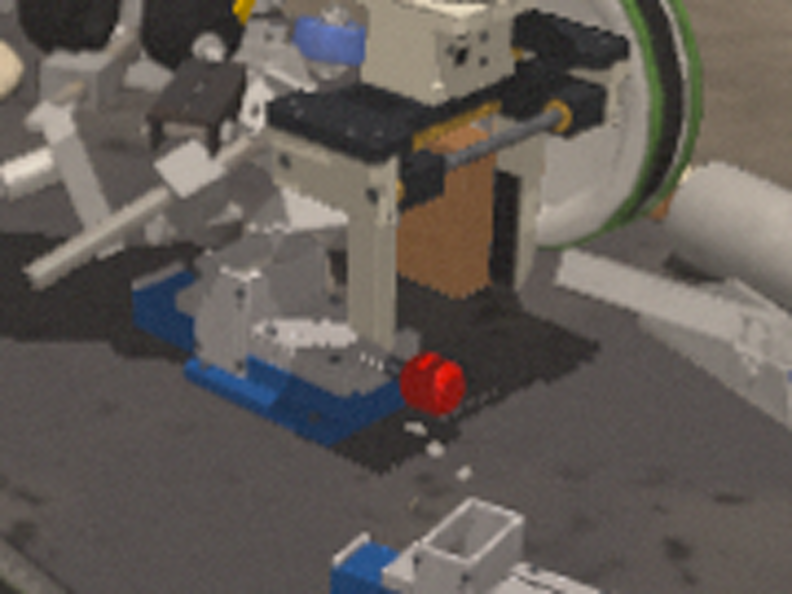

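View pics/w5.png

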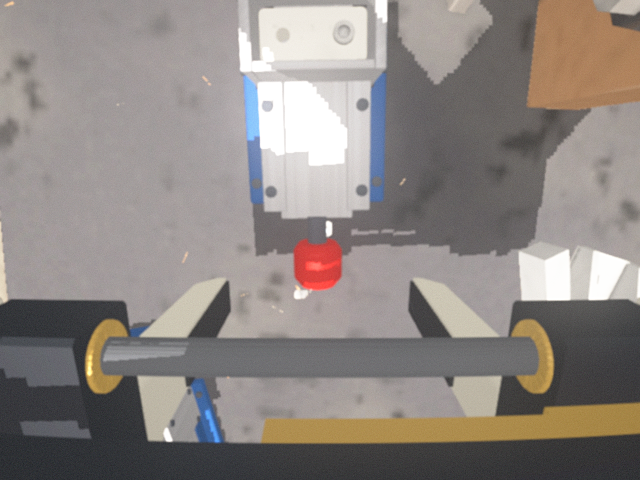

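The tips sit where TCP + 33 mm predicts, at (377,350) and (499,290), with the knob centred between the fingers at (318,262). Now down 52 mm.

>>> apply_moves --pt "0 0 0.001 -0.03 0 0 0" --pt "0 0 0 -0.022 0 0 0" --pt "255 0 0 0 0 0 0" --pt "255 0 0 0 0 0 0" --pt "255 0 0 0 0 0 0" --pt "255 0 0 0 0 0 0" --pt "255 0 0 0 0 0 0" --pt "255 0 0 0 0 0 0" --pt "255 0 0 0 0 0 0" --pt "255 0 0 0 0 0 0" --pt "255 0 0 0 0 0 0" --force 40

```text
t: 7.52
ee_pos: [486.6, -287.7, -16.2]
orientation: [[0.071, 0.997, -0.001], [0.997, -0.071, 0.0], [0.0, -0.001, -1.0]]
ft_force: [-5.4, -0.2, 3.5]
width: 26.8
```

The opening is 26.8 mm, so the knob is held. I pull 62 mm along feeder -x.

>>> apply_moves --pt "255 -0.0003 -0.005 0 0 0 0" --pt "255 -0.0003 -0.005 0 0 0 0" --pt "255 -0.0005 -0.008 0 0 0 0" --pt "255 -0.0005 -0.008 0 0 0 0" --pt "255 -0.0005 -0.008 0 0 0 0" --pt "255 -0.0005 -0.008 0 0 0 0" --pt "255 -0.0005 -0.008 0 0 0 0" --pt "255 -0.0004 -0.006 0 0 0 0" --pt "255 -0.0004 -0.006 0 0 0 0" --pt "255 0 0 0 0 0 0" --pt "255 0 0 0 0 0 0"

```text
t: 8.9
ee_pos: [483.3, -349.7, -16.2]
orientation: [[0.071, 0.997, -0.001], [0.997, -0.071, 0.001], [0.0, -0.001, -1.0]]
ft_force: [-5.2, 2.9, 4.4]
width: 26.6
```

```bash
python3 - <<'E'
from h import *
c=cam('wrist');save(c,'w6')
s=cam('scene');crop(s,'s6',300,200,480,335,4.4)
st=ctrl.get_state();print(st['ee_pos'],st['width'],st['ft_force'])
E
```

```text
[ 483.26216433 -349.72010307  -16.2039858 ] 26.390279573996626 [-4.80579539  1.77022888  4.47753012]
```

View pics/w6.png

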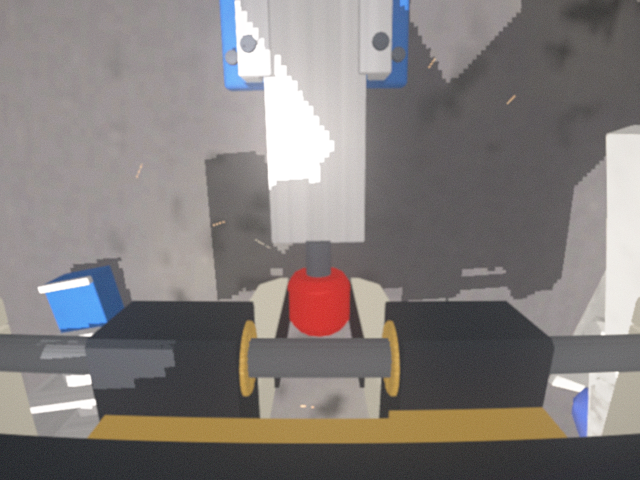

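View pics/s6.png

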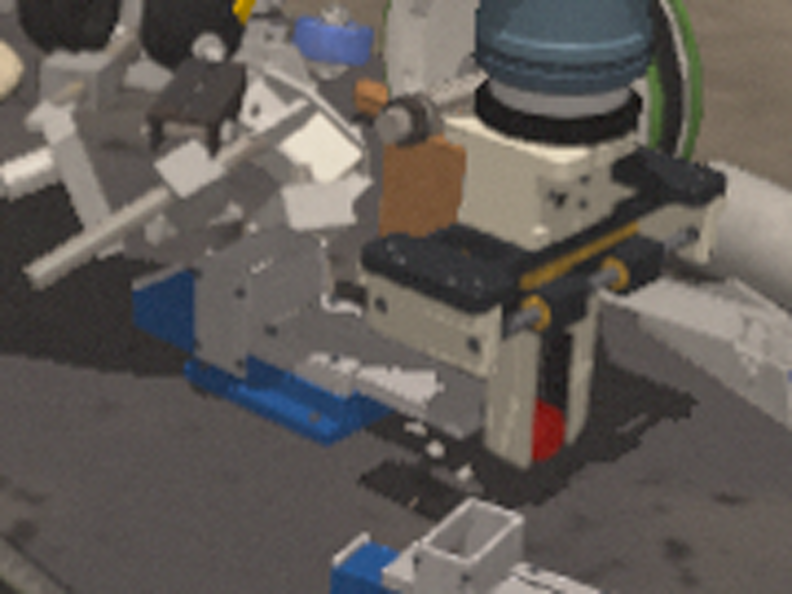

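The slide is out: its plate shows between (270,80) and (365,240), and the knob is in the fingers at (319,300). I pull a little further to be sure it reaches the stop.

>>> apply_moves --pt "255 -0.0001 -0.0015 0 0 0 0" --pt "255 -0.0001 -0.0015 0 0 0 0" --pt "255 0 0 0 0 0 0"

```text
t: 9.38
ee_pos: [483.2, -349.6, -16.4]
orientation: [[0.072, 0.997, -0.001], [0.997, -0.072, 0.005], [0.005, -0.001, -1.0]]
ft_force: [-3.6, 9.3, 8.4]
width: 26.5
```

```bash
python3 - <<'E'
from h import *
c=cam('wrist');save(c,'w7')
st=ctrl.get_state();print(st['ee_pos'],st['width'],st['ft_force'])
hsv=cv2.cvtColor(c['frame'],cv2.COLOR_RGB2HSV)
# slide rear edge & foot rear corner for pull length
crop(c,'w7c',200,0,440,340,1.75)
s=cam('top');crop(s,'t7',325,190,535,310,3.8)
E
```

```text
[ 483.18037668 -349.60139202  -16.34455151] 26.31704606143959 [-2.95093289 10.70625686  7.76837949]
```

View pics/t7.png

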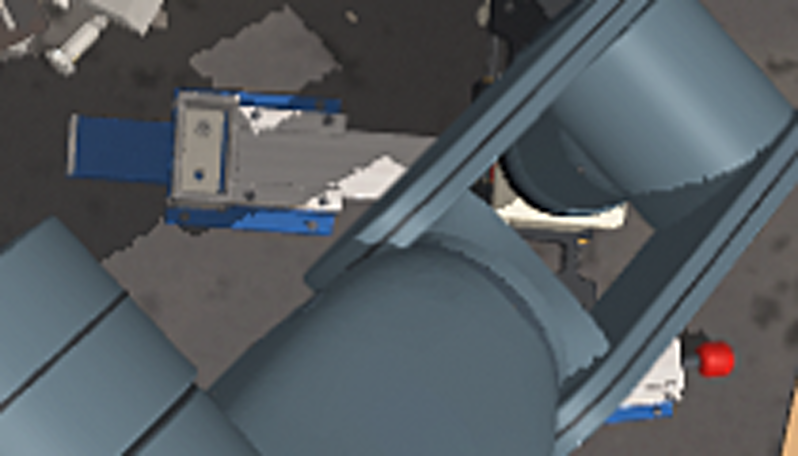

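View pics/w7c.png

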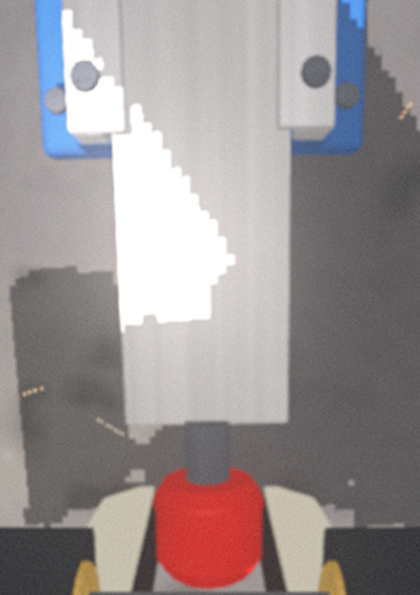

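Force rose to 10 N with no further motion, and the travel is 62 mm, so the slide is on its stop. Now I push home.

>>> apply_moves --pt "255 0.0003 0.005 0 0 0 0" --pt "255 0.0004 0.006 0 0 0 0" --pt "255 0.0004 0.006 0 0 0 0" --pt "255 0.0004 0.007 0 0 0 0" --pt "255 0.0004 0.007 0 0 0 0" --pt "255 0.0004 0.007 0 0 0 0" --pt "255 0.0004 0.007 0 0 0 0" --pt "255 0.0004 0.007 0 0 0 0" --pt "255 0.0004 0.007 0 0 0 0" --pt "255 0.0003 0.005 0 0 0 0" --pt "255 0.0001 0.002 0 0 0 0" --pt "255 0 0 0 0 0 0"

```text
t: 10.98
ee_pos: [486.7, -287.8, -16.2]
orientation: [[0.071, 0.997, -0.001], [0.997, -0.071, -0.001], [-0.001, -0.001, -1.0]]
ft_force: [-6.6, -2.3, 2.5]
width: 26.8
```

```bash
python3 - <<'E'
from h import *
c=cam('wrist');save(c,'w8')
st=ctrl.get_state();print(st['ee_pos'],st['width'],st['ft_force'])
s=cam('top');crop(s,'t8',325,190,535,310,3.8)
E
```

```text
[ 486.69887324 -287.75477354  -16.18008699] 26.645824441425596 [-6.90370944 -2.09176747  3.37510546]
```

View pics/t8.png

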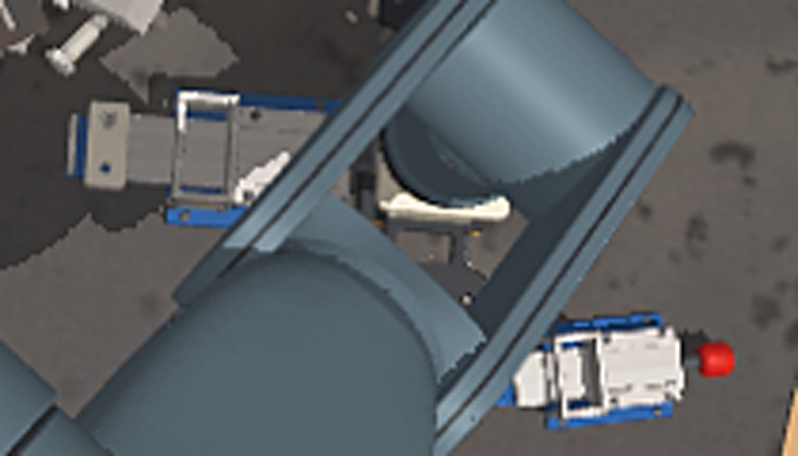

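View pics/w8.png

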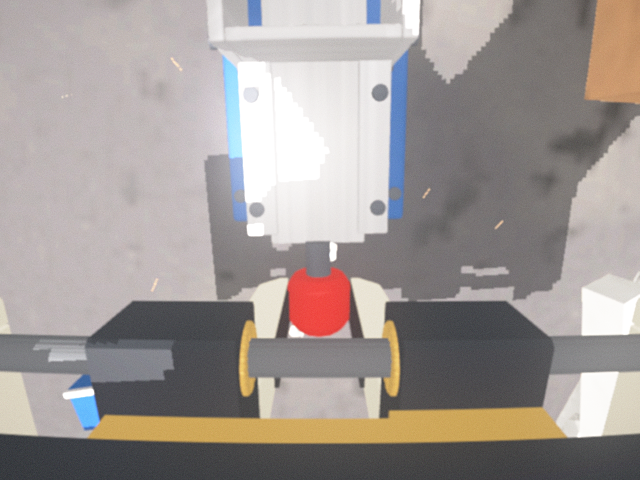

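The block stands on the ledge (top crop (107,145)) and the magazine is empty. I push 2 mm more to be sure it's home.

>>> apply_moves --pt "255 0.0001 0.0015 0 0 0 0" --pt "255 0.0001 0.0015 0 0 0 0" --pt "255 0 0 0 0 0 0"

```text
t: 11.45
ee_pos: [486.8, -287.8, -16.1]
orientation: [[0.071, 0.998, -0.001], [0.997, -0.071, -0.006], [-0.006, -0.0, -1.0]]
ft_force: [-8.3, -10.0, -0.3]
width: 26.9
```

Firm at home (10 N, no motion). Now release, rise and look at the block.

>>> apply_moves --pt "0 -0.0001 -0.0025 0 0 0 0" --pt "0 0 0 0 0 0 0" --pt "0 0 0 0 0 0 0" --pt "0 0 0 0 0 0 0" --pt "0 0 0 0 0 0 0" --pt "0 0 0 0.04 0 0 0" --pt "0 0 0 0.05 0 0 0" --pt "0 0.002 0.03 0.05 0 0 0" --pt "0 0.003 0.045 0.006 0 0 0" --pt "0 0.003 0.045 0 0 0 0" --pt "0 0 0 0 0 0 0"

```text
t: 12.82
ee_pos: [495.2, -163.4, 130.2]
orientation: [[0.068, 0.998, 0.0], [0.998, -0.068, 0.001], [0.001, 0.0, -1.0]]
ft_force: [-0.6, 0.3, -0.3]
width: 92.8
```

```bash
python3 - <<'E'
from h import *
import pickle
for n in('wrist','top','scene'):
    c=cam(n);pickle.dump(c,open(n+'9.pkl','wb'))
    if n=='wrist': save(c,'w9');print(ctrl.get_state()['ee_pos'],ctrl.get_state()['orientation'])
    elif n=='top':crop(c,'t9',325,190,445,280,6)
    else: crop(c,'s9',310,220,430,310,6)
E
```

```text
[ 495.45478916 -165.10658705  130.13810113] [[ 6.84208589e-02  9.97656484e-01  3.53842290e-04]
 [ 9.97656468e-01 -6.84207081e-02 -4.22061967e-04]
 [-3.96862718e-04  3.81890892e-04 -9.99999848e-01]]
```

View pics/w9.png

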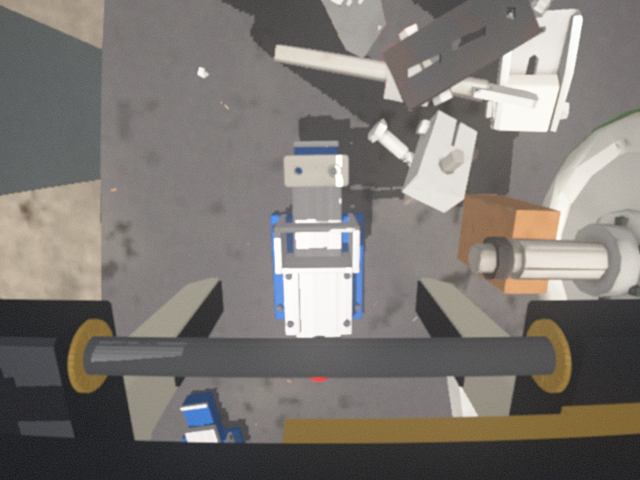

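View pics/s9.png

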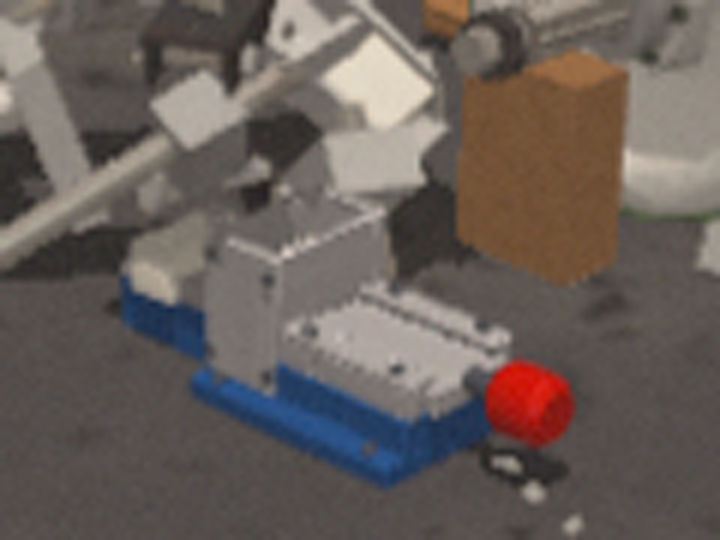

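View pics/t9.png

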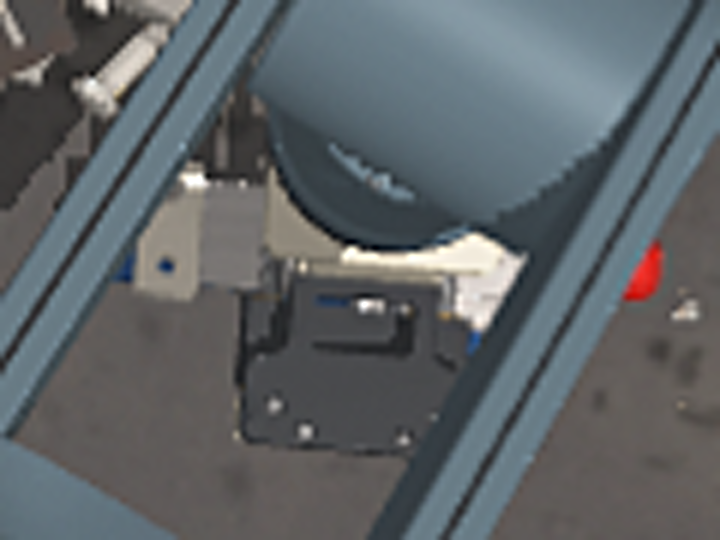

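```bash
python3 - <<'E'
from h import *
import pickle
w=pickle.load(open('wrist9.pkl','rb'));t=pickle.load(open('top0.pkl','rb'))
crop(w,'w9c',260,120,480,270,3.6)
print('tri',tri([(w,(316.5,171)),(t,(325+107/3.8,190+145.5/3.8))]))
for uv in[(284,157),(349,156),(350,185),(284,187)]: print(onz(w,uv,44).round(1))
for n,uv,z in[('bolt near',(376,128),10),('bolt end',(410,160),10),('plate low',(443,212),18),('plate left',(403,190),18),('orange',(458,255),30),('orange top',(466,195),80)]: print(n,onz(w,uv,z).round(1))
E
```

```text
tri (array([ 497.07215284, -113.83935277,   37.75589742]), [np.float64(0.9212557772623832), np.float64(0.9212557772624016)])
[ 472.9 -100.3   44. ]
[ 522.6 -102.8   44. ]
[ 522.3 -125.    44. ]
[ 470.9 -123.1   44. ]
bolt near [549.1 -82.1  10. ]
bolt end [ 577.5 -110.4   10. ]
plate low [ 604. -156.   18.]
plate left [ 569.3 -134.8   18. ]
orange [ 613.8 -192.1   30. ]
orange top [ 599.7 -133.2   80. ]
```

View pics/w9c.png

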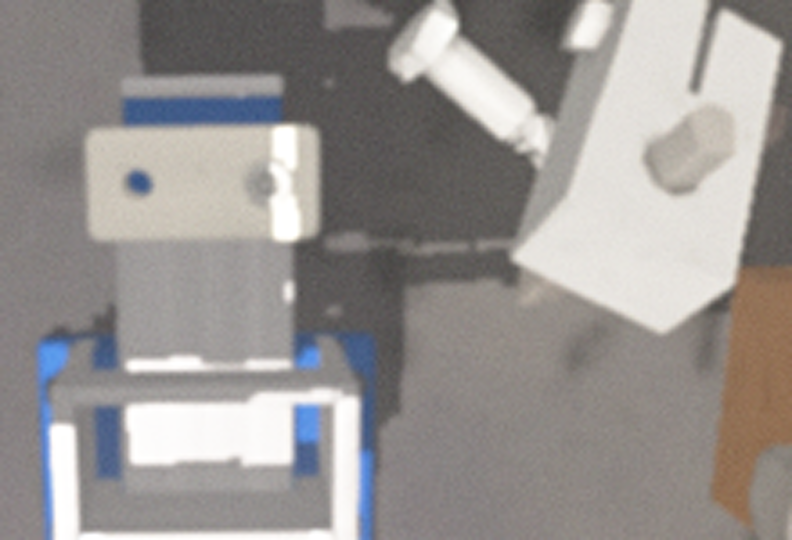

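```bash
python3 - <<'E'
from h import *
import pickle
s=pickle.load(open('scene9.pkl','rb'))
w=pickle.load(open('wrist9.pkl','rb'))
for b,t in [((386.7,260.8),(388,233.3)),((404.2,267),(403.8,234.2)),((412.5,263),(414.8,232))]:
    B=onz(s,b,0); d=ray(s,t)
    k=np.dot(B[:2]-s['o'][:2],d[:2])/np.dot(d[:2],d[:2]); print(B.round(1),'top z',(s['o']+k*d).round(1))
# axle end: scene crop (470,60)
print(tri([(s,(310+470/6,220+60/6)),(w,(482,258))]))
# fixed-camera check of block: scene block front face
print(proj(s,[497.2,-113,44]),(proj(s,[497.2,-113,44])-[310,220])*6)
E
```

```text
[ 627.  -148.6    0. ] top z [ 627.5 -149.2   76.3]
[ 628.3 -202.3    0. ] top z [ 625.5 -198.2   88.6]
[ 660.3 -204.7    0. ] top z [ 661.  -205.8   85.1]
(array([ 601.81972816, -171.26798143,  100.76775985]), [np.float64(2.1884217575216613), np.float64(2.188421757521633)])
[342.24299392 257.82473306] [193.45796352 226.94839838]
```

The block on the ledge measures 50 × 22 mm, centred at (497.2,-113). The top from wrist plus top view is about 38–44 mm with weak leverage. A loose bolt at crop (430,40)–(540,150) and a stub plate lie close to where the fully open right finger would come down. So I go in with the gripper opened to only about 66 mm, and take a second wrist view on the way.

>>> apply_moves --pt "75 0.0006 0.02 0 0 0 0" --pt "75 0.0006 0.02 -0.02 0 0 0" --pt "75 0.0005 0.012 -0.03 0 0 0" --pt "75 0 0 0 0 0 0" --pt "75 0 0 0 0 0 0" --pt "75 0 0 0 0 0 0" --force 25

```text
t: 13.72
ee_pos: [498.0, -115.2, 81.0]
orientation: [[0.072, 0.997, 0.002], [0.997, -0.072, -0.001], [-0.001, 0.002, -1.0]]
ft_force: [-0.3, -0.6, -0.1]
width: 65.5
```

```bash
python3 - <<'E'
from h import *
import pickle
w=pickle.load(open('wrist9.pkl','rb'))
c=cam('wrist');save(c,'w10');pickle.dump(c,open('wrist10.pkl','wb'))
st=ctrl.get_state();e=np.array(st['ee_pos']);R=np.array(st['orientation']);print(e,st['width'])
for z in(44,): print('pred block',proj(c,[497.2,-113,z]))
for d in(-st['width']/2,st['width']/2): print('tips',proj(c,e+R[:,1]*d+[0,0,33]))
s=cam('scene');crop(s,'s10',310,200,430,290,6)
E
```

```text
[ 497.89200826 -115.17300014   80.9569751 ] 65.64181969861889
pred block [316.98249604 248.55130224]
tips [252.0683934 289.9691925]
tips [384.39652671 290.15780267]
```

View pics/w10.png

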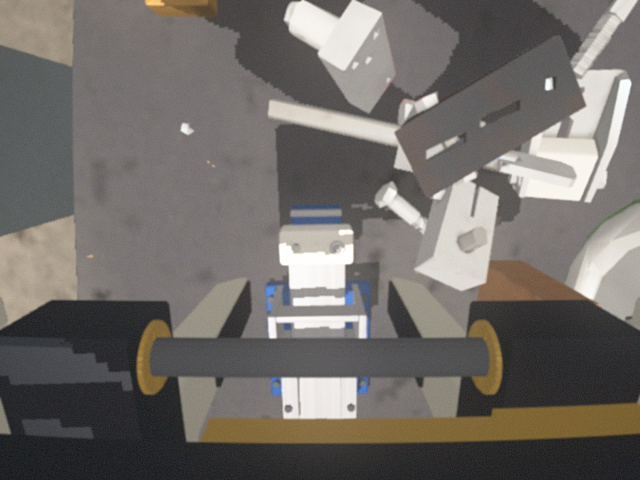

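View pics/s10.png

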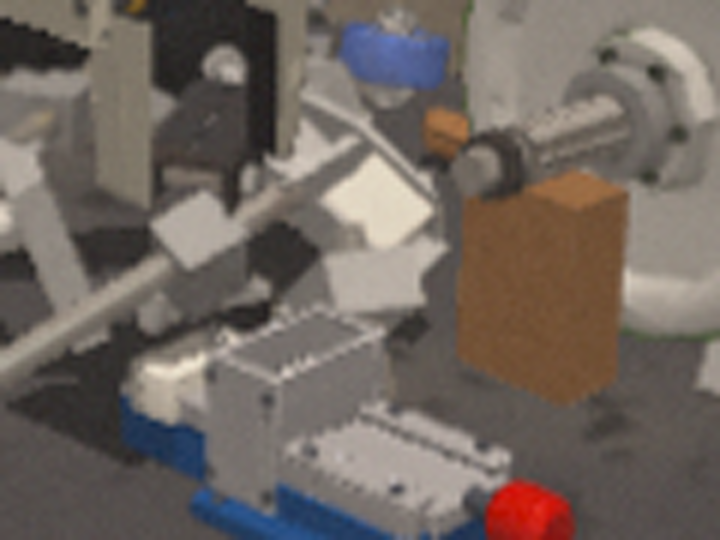

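```bash
python3 - <<'E'
from h import *
import pickle
w=pickle.load(open('wrist9.pkl','rb'));c=pickle.load(open('wrist10.pkl','rb'))
for f,n in((w,'9'),(c,'10')): crop(f,'b'+n,270,*( (140,365,200) if n=='9' else (215,365,275)),8)
E
python3 -c "
import cv2,numpy as np
a=cv2.imread('pics/b9.png');b=cv2.imread('pics/b10.png');cv2.imwrite('pics/b2.png',np.vstack([a[:,:],b])[:,:]);print(a.shape,b.shape)"
```

```text
(480, 760, 3) (480, 760, 3)
```

View pics/b9.png

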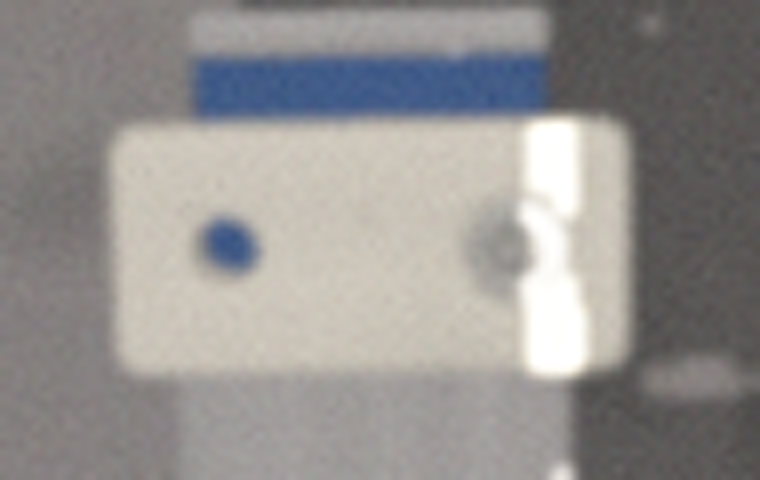

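View pics/b10.png

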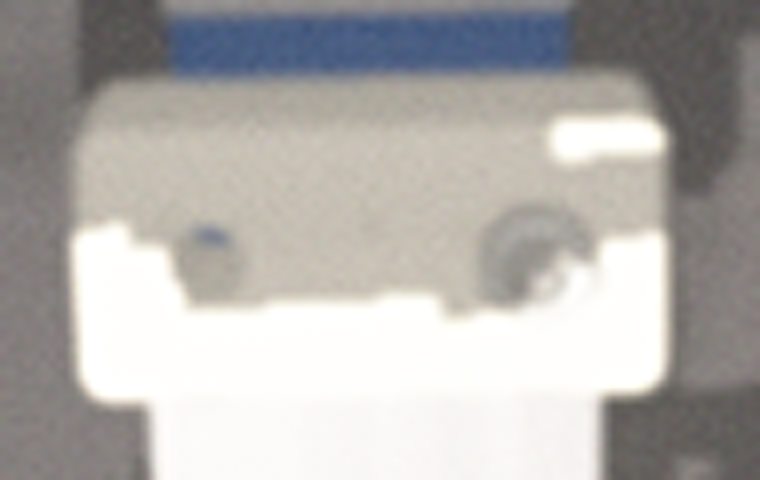

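```bash
python3 - <<'E'
from h import *
import pickle
w=pickle.load(open('wrist9.pkl','rb'));c=pickle.load(open('wrist10.pkl','rb'))
P=lambda u,v,f:(270+u/8,(140 if f else 215)+v/8)
for a,b in[((226,246),(211,265)),((120,375),(80,402)),((630,373),(666,398))]:
    X,r=tri([(w,P(*a,1)),(c,P(*b,0))]);print(X.round(1),np.round(r,1))
for uv in[(80,402),(666,398),(78,130),(664,130)]: print(onz(c,P(*uv,0),44).round(1))
E
```

```text
[ 483.2 -111.4   45.2] [0.2 0.2]
[ 471.4 -123.1   43.9] [0.3 0.3]
[ 521.2 -126.2   44.1] [0.1 0.1]
[ 471.1 -123.    44. ]
[ 521.1 -126.2   44. ]
[473.3 -99.3  44. ]
[ 522.  -102.8   44. ]
```

The block's top stands at 44 mm from two wrist views, as expected. The centre is (497,-113). I go down to tip z ≈ 17 and close at 25 N.

>>> apply_moves --pt "75 -0.0008 0.002 -0.03 0 0 0" --pt "75 0 0 -0.03 0 0 0" --pt "75 0 0 -0.02 0 0 0" --pt "75 0 0 -0.017 0 0 0" --pt "75 0 0 0 0 0 0" --force 25

```text
t: 14.45
ee_pos: [495.5, -112.3, -17.8]
orientation: [[0.072, 0.997, -0.002], [0.997, -0.072, 0.001], [0.001, -0.002, -1.0]]
ft_force: [0.6, 0.6, 0.5]
width: 65.6
```

```bash
python3 - <<'E'
from h import *
c=cam('wrist');save(c,'w11');st=ctrl.get_state();print(st['ee_pos'],st['width'],st['ft_force'])
s=cam('scene');crop(s,'s11',310,200,430,290,6)
E
```

```text
[ 496.28103863 -112.53930707  -16.99046721] 65.53609457048354 [ 0.4186211  -0.2566355  -0.06757962]
```

View pics/w11.png

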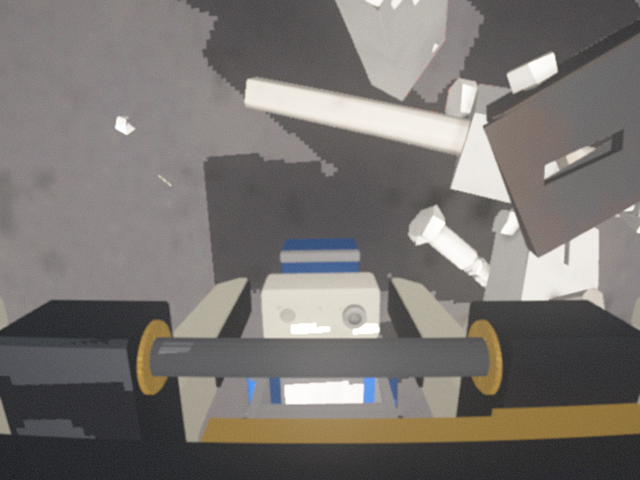

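View pics/s11.png

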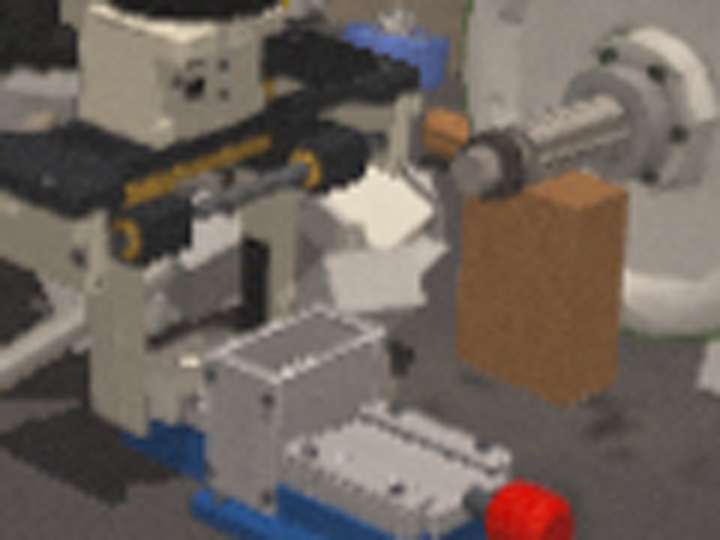

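The block at (320,310) sits between the fingers with space on both sides. The bolt at (450,245) is clear of the right finger. Now I close.

>>> apply_moves --pt "255 0.0005 0 0 0 0 0" --pt "255 0 0 0 0 0 0" --pt "255 0 0 0 0 0 0" --pt "255 0 0 0 0 0 0" --pt "255 0 0 0 0 0 0" --force 25

```text
t: 15.18
ee_pos: [497.4, -112.6, -16.4]
orientation: [[0.071, 0.997, 0.001], [0.997, -0.071, -0.001], [-0.001, 0.001, -1.0]]
ft_force: [-0.6, -0.2, 5.9]
width: 49.9
```

Gripped at 49.9 mm. I lift straight up 166 mm.

>>> apply_moves --pt "255 0 0 0.005 0 0 0" --pt "255 0 0 0.01 0 0 0" --pt "255 0 0 0.018 0 0 0" --pt "255 0 0 0.025 0 0 0" --pt "255 0 0 0.025 0 0 0" --pt "255 0 0 0.025 0 0 0" --pt "255 0 0 0.025 0 0 0" --pt "255 0 0 0.018 0 0 0" --pt "255 0 0 0.01 0 0 0" --pt "255 0 0 0.005 0 0 0" --pt "255 0 0 0 0 0 0" --pt "255 0 0 0 0 0 0"

```text
t: 16.68
ee_pos: [496.3, -112.1, 148.1]
orientation: [[0.071, 0.997, -0.001], [0.997, -0.071, 0.001], [0.0, -0.001, -1.0]]
ft_force: [-0.7, 0.1, -0.2]
width: 50.1
```

```bash
python3 - <<'E'
from h import *
c=cam('wrist');save(c,'w12');st=ctrl.get_state();print(st['ee_pos'],st['width'],st['ft_force'])
s=cam('scene');save(s,'s12')
E
```

```text
[ 496.31578247 -112.12629283  148.1204064 ] 49.78012592889698 [ 0.06174385  0.25945533 -0.86092348]
```

View pics/w12.png

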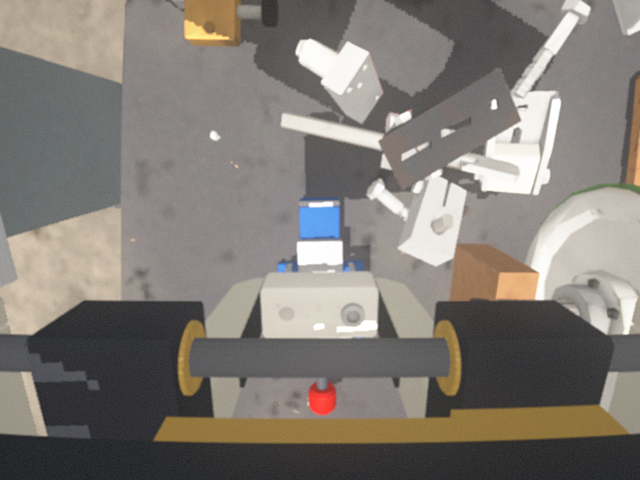

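View pics/s12.png

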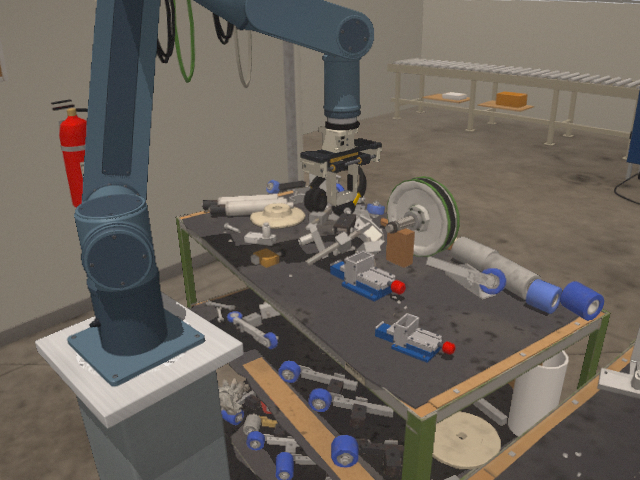

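The block is held level at (318,305) in the wrist view, bush up, with its centre at about 199 mm. The ledge is empty and the knob is home. I hold still for 3 s.

>>> apply_moves --pt "255 0 0 0 0 0 0" --pt "255 0 0 0 0 0 0" --pt "255 0 0 0 0 0 0" --pt "255 0 0 0 0 0 0" --pt "255 0 0 0 0 0 0" --pt "255 0 0 0 0 0 0" --pt "255 0 0 0 0 0 0" --pt "255 0 0 0 0 0 0" --pt "255 0 0 0 0 0 0" --pt "255 0 0 0 0 0 0" --pt "255 0 0 0 0 0 0" --pt "255 0 0 0 0 0 0"

```text
t: 18.27
ee_pos: [496.8, -112.3, 148.9]
orientation: [[0.071, 0.997, 0.0], [0.997, -0.071, -0.0], [-0.0, 0.0, -1.0]]
ft_force: [-0.6, 0.1, -0.3]
width: 49.6
```

>>> apply_moves --pt "255 0 0 0 0 0 0" --pt "255 0 0 0 0 0 0" --pt "255 0 0 0 0 0 0" --pt "255 0 0 0 0 0 0" --pt "255 0 0 0 0 0 0" --pt "255 0 0 0 0 0 0" --pt "255 0 0 0 0 0 0" --pt "255 0 0 0 0 0 0" --pt "255 0 0 0 0 0 0" --pt "255 0 0 0 0 0 0" --pt "255 0 0 0 0 0 0" --pt "255 0 0 0 0 0 0"

```text
t: 19.77
ee_pos: [496.7, -112.3, 148.8]
orientation: [[0.071, 0.997, -0.0], [0.997, -0.071, 0.0], [0.0, -0.0, -1.0]]
ft_force: [0.1, -0.4, -0.9]
width: 49.7
```

```bash
python3 - <<'E'
from h import *
c=cam('wrist');save(c,'w13');s=cam('scene');st=ctrl.get_state();print(st['t'],st['ee_pos'],st['width'],st['ft_force'],st['dq'].round(2))
crop(s,'s13',290,120,420,310,3)
# knob and block checks
hsv=cv2.cvtColor(s['frame'],cv2.COLOR_RGB2HSV)
m=((hsv[...,0]<6)|(hsv[...,0]>174))&(hsv[...,1]>170)&(hsv[...,2]>60)
k,l,q,ce=cv2.connectedComponentsWithStats(m.astype(np.uint8))
print([(ce[i].round(1)) for i in range(1,k) if 100<q[i,4]<300], 'home was 397.6,286.6')
e=np.array(st['ee_pos']); print((proj(s,e+[0,0,51])-[290,120])*3)
E
```

```text
19.875 [ 496.75215794 -112.31271493  148.84175131] 49.76279639270775 [ 0.01691228  0.18241498 -1.11062553] [-0.03  0.03 -0.08  0.04  0.   -0.12]
[array([397.6, 286.6]), array([448.2, 347.5])] home was 397.6,286.6
[155.44700813 229.24475824]
```

View pics/s13.png

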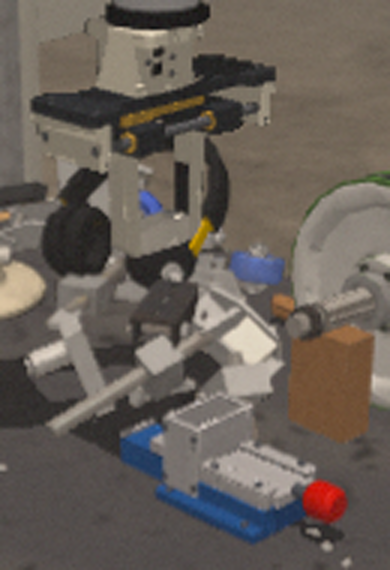

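The block is level between the fingers at (160,230), right where its centre at z ≈ 200 mm should project. The knob is at its home pixel. I hand in.

```bash
python3 - <<'E'
from bench import ctrl
print(ctrl.finish_job())
E
```

```text
the job is handed in; nothing more can be done
None
```

The block was fed onto the ledge and lifted, and I handed the job in at about 20 s with the arm still holding it. No verdict is reported.

**What I did**
- **Feeding:** I pulled the larger feeder's knob out 62 mm to its stop, then pushed it home. Both ends were confirmed by about 10 N with no further movement.
- **Lifting:** I gripped the block on the ledge at 25 N and lifted it straight up, then held it still for over 3 s.

**Last checks**
- **Block:** its centre is about 200 mm up, level, with the bush on top. The opening stayed at about 49.7 mm, and the TCP reading stayed within 0.1 mm in the last 1.5 s.
- **Knob:** it is at its home pixel in the scene view (397.6, 286.6), the same as at the start.
- **Loose parts:** the bolt and stub plate beside the ledge still looked in place, and I kept clear of them by opening the fingers only to 66 mm. I did not measure any loose part again at the end.

**What failed or disagreed**
- **Fingertip offset:** the reported TCP lies about 33 mm beyond the visible fingertips, not at their end as the text says. My first close on the knob therefore shut just above it, touching nothing. I corrected for this from then on.
- **Block drop:** I did not see it drop onto the bed directly. I inferred it from the block then coming out onto the ledge.
- **Block height:** the first measurement, from the wrist and top views, gave 38 mm for its top. Two wrist views then gave 44 mm, which matches the text.

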